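# Find the slack lid hinge

## Robot

A 6-joint arm with a two-finger parallel gripper is mounted at the origin on a cart in front of the work surface, level with it; the furniture and walls round the work are solid. World frame = base frame: x ahead of the robot, y to its left, z up, the work surface at z = 0. Lengths are in m, angles in rad, forces in N, time in s.
With the tool pointing down it reaches from about 0.4 to 0.925 m from the base axis. Payload 12.5 kg.
Tool frame: the origin (TCP) lies midway between the tips of the shut fingers; the grasp point (between the pads) lies 19 mm behind it; z points along the fingers, y is the line along which they close (so a half turn about z gives the same grasp; the last joint's range is limited). The gripper opens to 95 mm and grips with 3 to 60 N. Pads are 20 mm wide; open, the fingers measure 119 mm over their backs; the gripper's body (75 mm by 180 mm) begins 59 mm behind the grasp point.
Start: joints at [1.164, 0.491, 1.559, -0, 1.092, -0.106], TCP at [0.185, 0.597, 0.215] pointing down, gripper open.
Joint ranges: [-3.1, 3.1], [-0.84, 2.19], [0.05, 2.79], [-1.13, 4.28], [0.06, 2.93], [-2.69, 2.69]. Speed limits (rad/s): [2.22, 2.22, 2.79, 3.14, 3.14, 3.14].

## Interface

Orientations are given as a unit quaternion [w, x, y, z].
In Python, from bench import ctrl gives the robot as it stands. The module is installed in compiled form; this text tells all that it offers.
- The arm moves only by the tool send_rows, never from a script. Its argument "series" is a list of rows, each a list of 2 entries, a list of its own where there are three numbers: the shift along the tool's x, y, z in m, then the turn about the tool's z in degrees. In form: [[[dx, dy, dz], twist], ...]. A call has 1 to 20 rows; each row is the pose to reach, as a shift and turn from the pose commanded when the call began, along the tool's axes at that moment; what a row does not reach only later rows make up. A row lasts 1/12 s, in which the tool goes at most 41.7 mm and 7.16 degrees, less where a joint would pass 70% of its speed; a pose out of reach is approached as far as the arm can. A call with a gripper value outside its range is refused whole. "hand" is the closure in counts, from 0 (fully open) to 255 (shut), set as the call begins (left out, the last holds). The fingers move at their own pace and stop on an object; "grip_force" is the grip in N (left out, the last holds). Time passes only in rows, so rows that repeat a pose let the fingers close. It gives the time, the measured TCP pose, the force, the opening and the grip force at its end, in the units of the state.
- ctrl.read_state(): the state, without advancing time (a new reading comes with each control period).
- ctrl.read_camera(name): name is "side" or "top"; returns a dict with "image" (480x640x3 uint8, blue, green, red), "fx", "fy", "cx", "cy" (pixels), "R" (3x3) and "t" (3): a world point X has camera coordinates R X + t. Camera axes: x right, y down, z forward; pixel columns grow to the right and rows downward; lengths in m; the calibration is good to about 2 mm. A picture is of the moment at which its call begins. There is no depth.
- ctrl.hand_in(): hands the job in; it is judged then, once.
The state is a dict: "t": time; "joints": joint angles; "joint_velocities": joint speeds; "joint_torque": joint torques, N m; "tool_pos": TCP position; "tool_rot": TCP orientation; "force": force on the tool from outside, world axes, zero at the start; "ft_torque": the same for the moment, N m; "gripper_width": finger opening in m; "grasp_force": force on a finger pad.
Only numpy, scipy, OpenCV 4.12 (cv2) and the standard library are available. Lean on these libraries where they do the work, as an engineer would, in place of code of your own. Each camera call takes 0.05 s, during which the arm holds its last target. There are 200 camera calls.

## Task

One of the two small shielded test boxes has a lid hinge that has gone slack. First lift both lids by the bare part of their bars to about 45 degrees and let go of them; then test each one by pressing its roller straight down, past the roller's dead travel, with about 7 N for a good second, never with more than 11 N. Leave the lid that holds standing at about 45 degrees, push the one that gives way fully shut, also by light pressure, and leave the things around the boxes alone.

Things in the scene. Friction and masses are not known exactly. Their poses are not given: they have to be found in the camera images.
- box_a: one of two equal-looking bare aluminium shielded test boxes, 90 (x) by 115 (y) by 66 mm high, fixed to the table; origin at the centre of its underside; its -x side is the front (toward the robot). One box has a sound hinge, the other a slack one; they look the same and either may stand left or right
- lid_a (a joint): angle of box_a's lid in rad: 0 shut, grows as the front is lifted (0.785 = 45 deg, stop at 1.5). Friction hinge, no spring: the lid stays where it is let go. At 33 to 57 deg a sound hinge gives way only when the roller is pressed down with over 12 N, a slack one already below 5 N. Turning the lid takes about 13 N at the bar if sound, 4 N if slack
- hinge_a (a point): the hinge axis (parallel to the box's y) of box_a at mid width: 47 mm behind the box's origin (+x) and 62 mm above it
- bar_a (a point): where to grip: bare right half of lid_a's lifting bar, a 12 mm steel rod along the box's y, 16 mm right of mid width, 135 mm from the hinge axis (2 mm above it when shut), 36 mm clear of the lid's front edge. Bare 34 mm to the right (-y), 44 mm to the left. The gripper may stay upright: the bar turns between the pads and rolls down them by up to its radius times the angle
- roller_a: where to press: free-turning black roller, 16 mm thick, 23 mm long along y, on a plunger in a sleeve 56 mm left (+y) of bar_a, upright when the lid is at 45 deg; origin on its axis, 33 to 51 mm from the bar along the sleeve. It sinks in 1 to 11 mm (unseen, varies) at under 1 N and stays, then bears on the lid through a 5 N/mm buffer. Never over 11 N
- box_b: one of two equal-looking bare aluminium shielded test boxes, 90 (x) by 115 (y) by 66 mm high, fixed to the table; origin at the centre of its underside; its -x side is the front (toward the robot). One box has a sound hinge, the other a slack one; they look the same and either may stand left or right
- lid_b (a joint): angle of box_b's lid in rad: 0 shut, grows as the front is lifted (0.785 = 45 deg, stop at 1.5). Friction hinge, no spring: the lid stays where it is let go. At 33 to 57 deg a sound hinge gives way only when the roller is pressed down with over 12 N, a slack one already below 5 N. Turning the lid takes about 13 N at the bar if sound, 4 N if slack
- hinge_b (a point): the hinge axis (parallel to the box's y) of box_b at mid width: 47 mm behind the box's origin (+x) and 62 mm above it
- bar_b (a point): where to grip: bare right half of lid_b's lifting bar, a 12 mm steel rod along the box's y, 16 mm right of mid width, 135 mm from the hinge axis (2 mm above it when shut), 36 mm clear of the lid's front edge. Bare 34 mm to the right (-y), 44 mm to the left. The gripper may stay upright: the bar turns between the pads and rolls down them by up to its radius times the angle
- roller_b: where to press: free-turning black roller, 16 mm thick, 23 mm long along y, on a plunger in a sleeve 56 mm left (+y) of bar_b, upright when the lid is at 45 deg; origin on its axis, 33 to 51 mm from the bar along the sleeve. It sinks in 1 to 11 mm (unseen, varies) at under 1 N and stays, then bears on the lid through a 5 N/mm buffer. Never over 11 N
- transformer: bystander: small open-frame transformer, 46x77x46 mm, origin at the centre of its underside
- tape_black: bystander: roll of black tape lying flat, 62 mm across, 19 mm high, origin at the centre of its underside
- fuse_carton: bystander: small tan carton, 32x64x22 mm, origin at the centre of its underside

How it is judged:
By the outcome, as a careful person would: the job done as asked, in the order asked, and still so for the second after the job is handed in, with the robot touching nothing.
It also fails if it takes over 67 s, if anything falls off the work surface, if the arm or the gripper's body presses on something with over 40 N, if the wrist force passes 120 N, or if a joint passes its speed limit or range.

## Working session

There is one attempt and no reset: what is moved stays moved. The work goes in short steps, Python scripts to look and compute and a tool call to move; the robot and the scene stay as the last step left them, time stands still between calls to the robot, and variables do not carry over. Pictures are saved under pics/ and viewed, at most 10 in all, crops included, and the job is handed in when it is done.

Besides the shell and the picture viewer there is one more tool, called after "Request:" as a command line: name --argument value ..., lists and objects as JSON in quotes. send_rows: Moves the arm, as the interface text tells. Its arguments: {"type":"object","properties":{"series":{"type":"array","items":{"type":"array"}},"hand":{"type":"number"},"grip_force":{"type":"number"}},"required":["series"]}

```bash
mkdir -p pics; cat > h.py <<'E'
import numpy as np,cv2
from bench import ctrl
def cam(n,save=None):
    c=ctrl.read_camera(n)
    if save: cv2.imwrite('pics/'+save,c['image'])
    return c
def ray(c,u,v):
    R=np.array(c['R']);t=np.array(c['t'])
    return -R.T@t, R.T@np.array([(u-c['cx'])/c['fx'],(v-c['cy'])/c['fy'],1])
def onz(c,u,v,z):
    o,d=ray(c,u,v); return o+d*(z-o[2])/d[2]
def proj(c,X):
    p=np.array(c['R'])@np.array(X)+np.array(c['t']); return c['fx']*p[0]/p[2]+c['cx'],c['fy']*p[1]/p[2]+c['cy']
E
python3 - <<'E'
from h import *
for n in('top','side'):
    c=cam(n,n+'1.png'); print(n,c['fx'],c['cx'],c['cy'],np.round(c['R'],3).tolist(),ray(c,0,0)[0].round(3))
s=ctrl.read_state(); print(s['tool_pos'],s['tool_rot'],s['gripper_width'],s['force'],s['t'])
E
```

```text
top 593.969611956666 327.79016958163015 235.64906708349358 [[-0.029, -0.996, -0.085], [-0.983, 0.044, -0.178], [0.181, 0.079, -0.98]] [0.252 0.234 1.162]
side 473.5545125951437 321.18114041834286 233.8405982150724 [[0.935, -0.353, -0.009], [-0.185, -0.466, -0.866], [0.301, 0.811, -0.501]] [ 0.168 -0.525  0.62 ]
[0.1850938  0.59672608 0.2141141 ] [-1.19773008e-04  1.49850779e-01  9.88708490e-01 -5.01718667e-04] 0.09523071266226721 [ 1.22594138 -0.19652702  0.08543098] 0.1
```

View pics/top1.png

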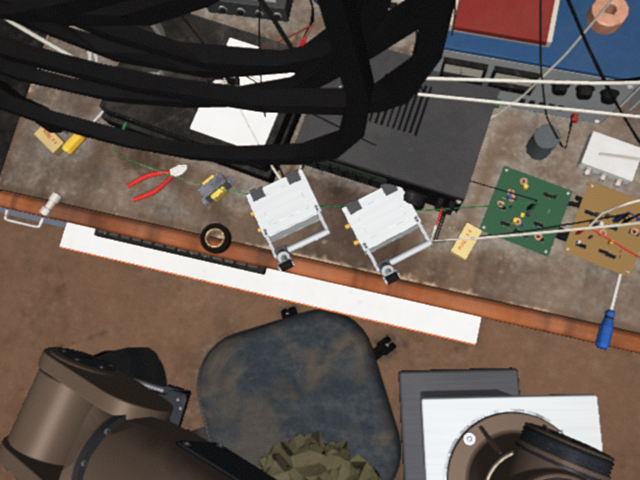

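View pics/side1.png

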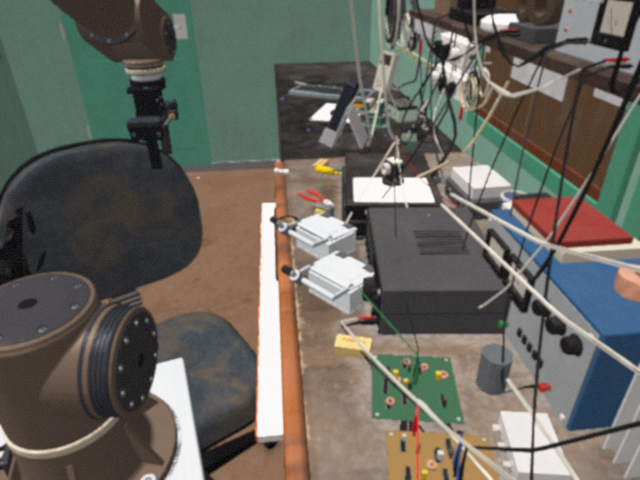

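The top view shows the left box at about (288,215) and the right box at about (388,228). Their bars are at the front, near (302,248) and (410,258), and the dark rollers are at (286,260) and (389,274). I'll zoom in next.

```bash
python3 - <<'E'
from h import *
a=cv2.imread('pics/top1.png')[160:290,235:455]; a=cv2.resize(a,None,fx=3.6,fy=3.6,interpolation=cv2.INTER_CUBIC)
cv2.imwrite('pics/top1c.png',a); print(a.shape)
b=cv2.imread('pics/side1.png')[200:320,265:385]; b=cv2.resize(b,None,fx=5,fy=5,interpolation=cv2.INTER_CUBIC)
cv2.imwrite('pics/side1c.png',b)
E
```

```text
(468, 792, 3)
```

View pics/top1c.png

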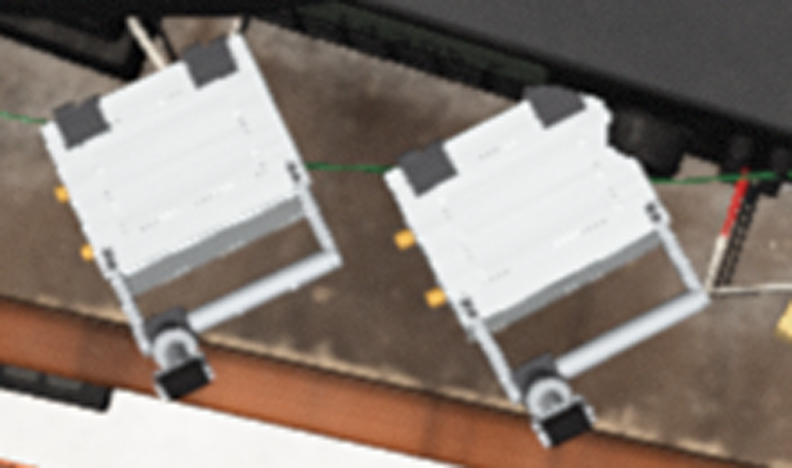

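View pics/side1c.png

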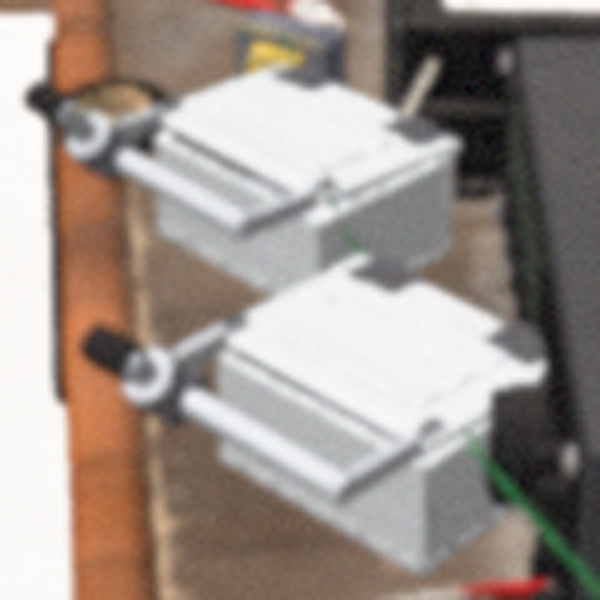

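The crops show the left box's bar from (190,326) to (340,260) and the right box's bar from (560,368) to (708,297), in top-crop pixels. The rollers stick out forward and left of the bars, at (185,378) and (563,423).

```bash
python3 - <<'E'
from h import *
t=cam('top');s=cam('side')
T=lambda u,v,z:onz(t,u/3.6+235-.4,v/3.6+160-.4,z)
S=lambda u,v,z:onz(s,u/5+265-.4,v/5+200-.4,z)
for nm,pl,pr,sl,sr,e in(('L',(190,326),(337,261),(120,155),(245,225),((43,128),(238,35),(130,285),(305,205))),('R',(560,368),(706,297),(188,398),(345,488),((387,175),(600,98),(480,330),(662,232)))):
    l=T(*pl,.064);r=T(*pr,.064); d=l-r
    print(nm,'top bar L,R',l.round(4),r.round(4),'len',np.linalg.norm(d).round(4),'yaw(bar dir vs +y)',np.degrees(np.arctan2(-d[0],d[1])).round(1))
    print('  side',S(*sl,.064).round(4),S(*sr,.064).round(4))
    u=d/np.linalg.norm(d); m=(l-u*.044+r+u*.034)/2; x=np.array([u[1],-u[0],0]);print('  bar pt',m.round(4),'hinge mid',(m+.016*u+.135*x).round(4))
    print('  lid corners',[T(*q,.066).round(3)[:2].tolist() for q in e])
E
```

```text
L top bar L,R [0.4311 0.3995 0.064 ] [0.4623 0.3212 0.064 ] len 0.0843 yaw(bar dir vs +y) 21.7
  side [0.4357 0.4181 0.064 ] [0.4692 0.3361 0.064 ]
  bar pt [0.4486 0.3557 0.064 ] hinge mid [0.5681 0.4206 0.064 ]
  lid corners [[0.542, 0.477], [0.588, 0.371], [0.454, 0.431], [0.493, 0.337]]
R top bar L,R [0.4011 0.2077 0.064 ] [0.4349 0.1312 0.064 ] len 0.0836 yaw(bar dir vs +y) 23.8
  side [0.4023 0.2188 0.064 ] [0.4391 0.1413 0.064 ]
  bar pt [0.4201 0.1649 0.064 ] hinge mid [0.5371 0.2341 0.064 ]
  lid corners [[0.507, 0.293], [0.543, 0.18], [0.422, 0.248], [0.47, 0.152]]
```

Request:
send_rows --series '[[[-0.01, -0.005, 0], 3], [[-0.04, -0.02, 0], 9], [[-0.075, -0.035, 0], 15], [[-0.11, -0.05, 0], 21], [[-0.145, -0.068, 0], 27], [[-0.18, -0.085, 0], 33], [[-0.22, -0.103, 0.02], 39], [[-0.26, -0.12, 0.04], 44], [[-0.29, -0.136, 0.055], 48], [[-0.315, -0.147, 0.07], 50], [[-0.323, -0.151, 0.074], 50.3], [[-0.323, -0.151, 0.074], 50.3], [[-0.323, -0.151, 0.074], 50.3]]' --hand 158 --grip_force 50

```text
t: 1.28
tool_pos: [0.4488, 0.3572, 0.1407]
tool_rot: [-0.0, 0.556, 0.831, -0.0]
force: [-0.2, 0.6, 0.3]
gripper_width: 0.0362
grasp_force: 0.0
```

```bash
python3 - <<'E'
from h import *
s=ctrl.read_state();print(s['t'],s['tool_pos'],s['tool_rot'],s['gripper_width'],s['force'])
t=cam('top');sd=cam('side');p=s['tool_pos']
print(proj(t,p),proj(sd,p))
a=cv2.resize(t['image'][140:290,200:360],None,fx=2.5,fy=4)[:, :]
a=cv2.resize(t['image'][150:290,220:340],None,fx=3.3,fy=3.3,interpolation=cv2.INTER_CUBIC)
b=cv2.resize(sd['image'][180:320,265:385],None,fx=3.3,fy=3.3,interpolation=cv2.INTER_CUBIC)
cv2.imwrite('pics/p2.png',np.hstack([a,b]))
E
```

```text
1.2833 [0.44877003 0.35718487 0.14071382] [-2.11225069e-04  5.55950029e-01  8.31215676e-01 -1.45077626e-04] 0.03616789257609384 [-0.23667635  0.61546523  0.26494413]
(np.float64(304.39858130796864), np.float64(232.53729681269238)) (np.float64(301.0040386677447), np.float64(211.92290774845253))
```

View pics/p2.png

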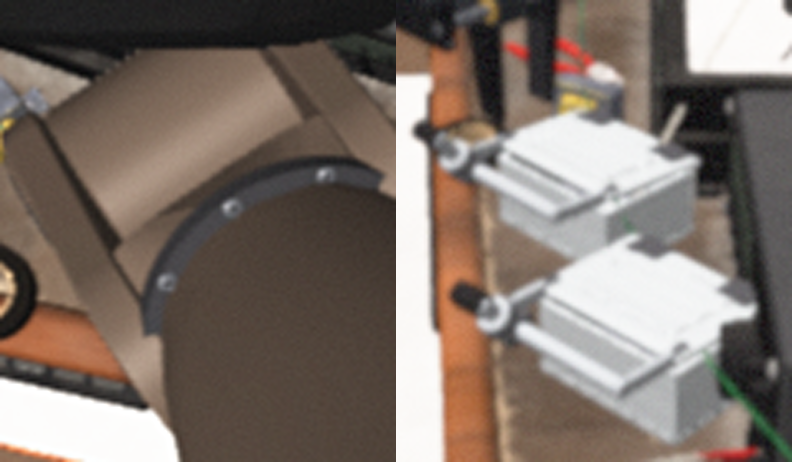

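The side view shows the fingertips straddling crop pixel (516,105), which matches the projected TCP, so the calibration is good. I'll descend and grip the left bar.

Request:
send_rows --series '[[[0, 0, 0.015], 0], [[0, 0, 0.035], 0], [[0, 0, 0.055], 0], [[0, 0, 0.072], 0], [[0, 0, 0.085], 0], [[0, 0, 0.092], 0], [[0, 0, 0.094], 0], [[0, 0, 0.094], 0]]'

```text
t: 2.05
tool_pos: [0.4485, 0.3578, 0.047]
tool_rot: [0.0, 0.555, 0.832, 0.0]
force: [0.9, 0.5, 0.0]
gripper_width: 0.0362
grasp_force: 0.0
```

Request:
send_rows --series '[[[0, 0, 0], 0], [[0, 0, 0], 0], [[0, 0, 0], 0], [[0, 0, 0], 0], [[0, 0, 0], 0], [[0, 0, 0], 0]]' --hand 255 --grip_force 10

```text
t: 2.55
tool_pos: [0.4478, 0.3565, 0.0469]
tool_rot: [-0.001, 0.556, 0.831, -0.001]
force: [-6.4, -2.3, 5.2]
gripper_width: 0.0116
grasp_force: 10.0
```

```bash
python3 - <<'E'
from h import *
sd=cam('side');s=ctrl.read_state();p=s['tool_pos'];print(p,s['force'],s['ft_torque'],s['gripper_width'],proj(sd,p))
b=cv2.resize(sd['image'][190:290,265:365],None,fx=5,fy=5,interpolation=cv2.INTER_CUBIC)
cv2.imwrite('pics/p3.png',b)
E
```

```text
[0.44777492 0.35653299 0.04692189] [-6.0698632  -1.47442014  5.56909983] [-0.41232386  1.04488866  0.03577571] 0.011651847530108539 (np.float64(301.9421370237338), np.float64(248.44135800858336))
```

View pics/p3.png

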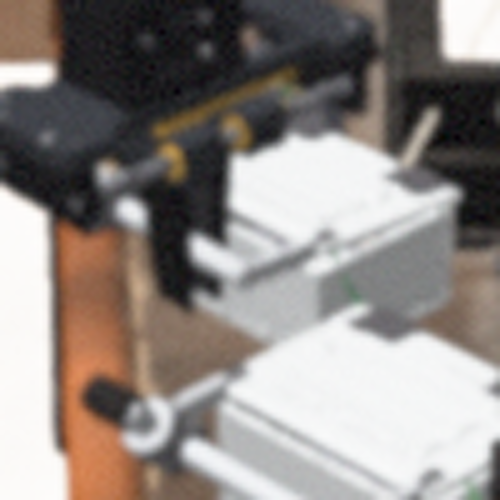

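The bar is between the pads. I'll grip firmly and lift to about 22° first, checking the force.

Request:
send_rows --series '[[[0, -0.0008, 0], 0], [[0, -0.0008, 0], 0], [[0, -0.0007, -0.003], 0], [[0, -0.0005, -0.0074], 0], [[0, 0, -0.0147], 0], [[0, 0.0016, -0.0245], 0], [[0, 0.0037, -0.0341], 0], [[0, 0.0064, -0.0435], 0], [[0, 0.0098, -0.0527], 0], [[0, 0.0098, -0.0527], 0], [[0, 0.0098, -0.0527], 0]]' --grip_force 55

```text
t: 3.52
tool_pos: [0.4622, 0.3627, 0.1008]
tool_rot: [0.002, 0.556, 0.831, 0.005]
force: [17.6, 7.7, -6.1]
gripper_width: 0.0109
grasp_force: 55.0
```

```bash
python3 - <<'E'
from h import *
sd=cam('side','s4.png');s=ctrl.read_state();p=s['tool_pos'];print(p,s['force'],s['ft_torque'],s['gripper_width'],proj(sd,p))
E
```

```text
[0.46226442 0.36269305 0.10083788] [17.1329273   7.88104045 -7.27702603] [ 1.02240647 -2.60832778  0.0581009 ] 0.011075108769079954 (np.float64(306.4390294637561), np.float64(225.55629918307062))
```

Request:
send_rows --series '[[[0, 0.003, 0], 0], [[0, 0.0047, -0.001], 0], [[0, 0.0094, -0.0086], 0], [[0, 0.0147, -0.0168], 0], [[0, 0.0205, -0.0247], 0], [[0, 0.0252, -0.0303], 0], [[0, 0.0299, -0.0354], 0], [[0, 0.0299, -0.0354], 0], [[0, 0.0299, -0.0354], 0]]'

```text
t: 4.32
tool_pos: [0.4847, 0.3721, 0.135]
tool_rot: [-0.001, 0.556, 0.831, -0.001]
force: [-6.9, 0.1, -3.8]
gripper_width: 0.0108
grasp_force: 55.0
```

```bash
python3 - <<'E'
from h import *
sd=cam('side','s5.png');s=ctrl.read_state();p=s['tool_pos'];print(p,s['force'],s['ft_torque'],s['gripper_width'],proj(sd,p))
E
```

```text
[0.48469562 0.37207852 0.13495768] [-6.60911115  1.45473656 -5.50224444] [-0.05023772  1.22623561  0.03452496] 0.010634172802670205 (np.float64(314.10445232578274), np.float64(208.64185961035236))
```

Request:
send_rows --series '[[[0, -0.0015, 0], 0], [[0, -0.0015, 0], 0], [[0, -0.0015, 0], 0], [[0, -0.0015, 0], 0], [[0, -0.0015, 0], 0]]' --hand 198

```text
t: 4.78
tool_pos: [0.4846, 0.3717, 0.1352]
tool_rot: [0.0, 0.556, 0.831, 0.0]
force: [0.4, 0.2, -0.1]
gripper_width: 0.021
grasp_force: 0.0
```

Request:
send_rows --series '[[[0, 0, -0.008], 0], [[0, 0, -0.02], 0], [[0, 0, -0.04], 0], [[0, 0, -0.06], 0], [[0, 0, -0.08], 0], [[0, 0, -0.09], 0], [[0, 0, -0.09], 0]]'

```text
t: 5.37
tool_pos: [0.4849, 0.372, 0.2274]
tool_rot: [0.001, 0.556, 0.831, 0.002]
force: [-0.3, 0.7, -0.2]
gripper_width: 0.0214
grasp_force: 0.0
```

```bash
python3 - <<'E'
from h import *
sd=cam('side','s6.png');t=cam('top','t6.png');s=ctrl.read_state();p=s['tool_pos'];print(p,s['tool_rot'],s['force'],s['gripper_width'],proj(sd,p))
b=cv2.resize(sd['image'][180:300,265:385],None,fx=4,fy=4,interpolation=cv2.INTER_CUBIC)
cv2.imwrite('pics/p6.png',b)
E
```

```text
[0.48405683 0.3715097  0.22444787] [-1.42325310e-05  5.55813369e-01  8.31307102e-01  4.42591384e-07] [ 1.12693092  0.57913193 -0.05177072] 0.02116350828318571 (np.float64(313.21245851090936), np.float64(171.7683128451935))
```

View pics/p6.png

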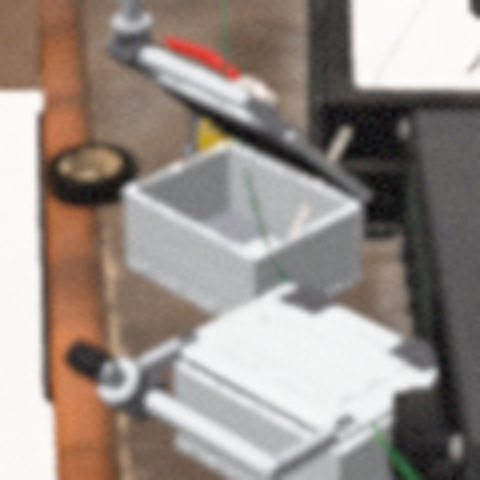

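The left lid now stands at about 45°, with its sleeve upright near crop pixel (130,20). Next is the right box.

Request:
send_rows --series '[[[-0.01, -0.009, 0], 0], [[-0.035, -0.03, 0], -1], [[-0.065, -0.055, 0], -1], [[-0.095, -0.08, 0], -1], [[-0.125, -0.105, 0], -1], [[-0.15, -0.127, 0.02], -1], [[-0.163, -0.138, 0.04], -1], [[-0.1666, -0.1409, 0.06], -1], [[-0.1666, -0.1409, 0.08], -1], [[-0.1666, -0.1409, 0.08], -1]]' --hand 158

```text
t: 6.3
tool_pos: [0.4158, 0.1629, 0.1414]
tool_rot: [-0.002, 0.549, 0.836, -0.002]
force: [-0.8, 0.2, -0.4]
gripper_width: 0.0363
grasp_force: 0.0
```

Request:
send_rows --series '[[[0, 0, 0.015], 0], [[0, 0, 0.035], 0], [[0, 0, 0.055], 0], [[0, 0, 0.075], 0], [[0, 0, 0.088], 0], [[0, 0, 0.093], 0], [[0, 0, 0.093], 0]]'

```text
t: 6.88
tool_pos: [0.4173, 0.164, 0.051]
tool_rot: [-0.001, 0.548, 0.836, -0.001]
force: [0.7, -0.7, -0.6]
gripper_width: 0.0363
grasp_force: 0.0
```

Request:
send_rows --series '[[[0, 0, 0], 0], [[0, 0, 0], 0], [[0, 0, 0], 0], [[0, 0, 0], 0], [[0, 0, 0], 0], [[0, 0, 0], 0]]' --hand 255 --grip_force 10

```text
t: 7.38
tool_pos: [0.4198, 0.1646, 0.0525]
tool_rot: [0.002, 0.549, 0.836, 0.002]
force: [5.2, 6.1, -1.7]
gripper_width: 0.0116
grasp_force: 10.1
```

```bash
python3 - <<'E'
from h import *
sd=cam('side');t=cam('top','t7.png');s=ctrl.read_state();p=s['tool_pos'];print(p,s['tool_rot'],s['force'],s['gripper_width'],proj(sd,p))
b=cv2.resize(sd['image'][180:300,250:370],None,fx=4,fy=4,interpolation=cv2.INTER_CUBIC)
cv2.imwrite('pics/p7.png',b)
E
```

```text
[0.41982238 0.16459076 0.05256658] [0.00176856 0.54851892 0.83613367 0.0020854 ] [ 5.57239429  6.82025078 -0.6762372 ] 0.011715773389369273 (np.float64(319.86669746517555), np.float64(297.24590609536943))
```

View pics/p7.png

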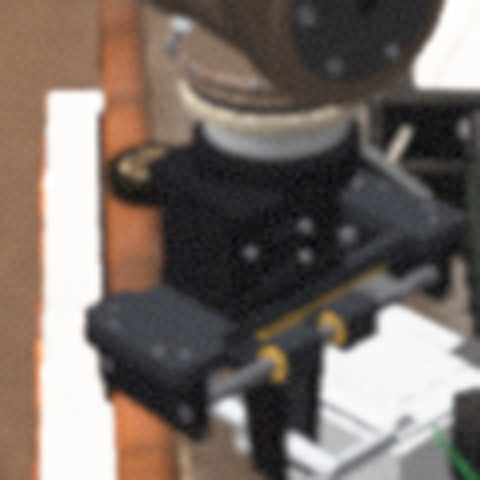

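Request:
send_rows --series '[[[0, 0.002, 0], 0], [[0, 0.002, 0], 0], [[0, 0.0022, -0.003], 0], [[0, 0.0028, -0.0073], 0], [[0, 0.0044, -0.017], 0], [[0, 0.0067, -0.0266], 0], [[0, 0.0096, -0.036], 0], [[0, 0.0132, -0.0451], 0], [[0, 0.0173, -0.054], 0], [[0, 0.0173, -0.054], 0], [[0, 0.0173, -0.054], 0]]' --grip_force 55

```text
t: 8.4
tool_pos: [0.4326, 0.1706, 0.106]
tool_rot: [-0.0, 0.548, 0.836, -0.0]
force: [-4.8, 1.4, 3.1]
gripper_width: 0.011
grasp_force: 54.9
```

```bash
python3 - <<'E'
from h import *
s=ctrl.read_state();p=s['tool_pos'];print(p,s['force'],s['ft_torque'],s['gripper_width'])
E
```

```text
[0.43261291 0.17064612 0.10597196] [-4.76206802  1.39650766  3.13543036] [-0.01723398  0.96623414  0.28116492] 0.011005287832159327
```

Request:
send_rows --series '[[[0, 0.0037, -0.0086], 0], [[0, 0.009, -0.0169], 0], [[0, 0.0148, -0.0247], 0], [[0, 0.0194, -0.0303], 0], [[0, 0.0242, -0.0354], 0], [[0, 0.0242, -0.0354], 0], [[0, 0.0242, -0.0354], 0]]'

```text
t: 8.98
tool_pos: [0.4541, 0.1806, 0.1409]
tool_rot: [-0.001, 0.549, 0.836, -0.001]
force: [-7.9, 5.6, 7.8]
gripper_width: 0.0106
grasp_force: 54.9
```

```bash
python3 - <<'E'
from h import *
s=ctrl.read_state();p=s['tool_pos'];print(p,s['force'],s['ft_torque'],s['gripper_width'])
E
```

```text
[0.45408263 0.18063632 0.14092492] [-7.8600097   5.55800135  7.76488426] [0.79589129 1.66111081 0.30676763] 0.010567870988727053
```

Request:
send_rows --series '[[[0, -0.001, 0], 0], [[0, -0.001, 0], 0], [[0, -0.001, 0], 0], [[0, -0.001, 0], 0], [[0, -0.001, 0], 0]]' --hand 198

```text
t: 9.4
tool_pos: [0.455, 0.1798, 0.141]
tool_rot: [0.0, 0.549, 0.836, 0.0]
force: [-0.0, 0.3, -0.2]
gripper_width: 0.0211
grasp_force: 0.0
```

Request:
send_rows --series '[[[0, 0, -0.008], 0], [[0, 0, -0.02], 0], [[0, 0, -0.04], 0], [[0, 0, -0.07], 0], [[0, 0, -0.1], 0], [[0, 0, -0.13], 0], [[0, 0, -0.13], 0]]'

```text
t: 9.98
tool_pos: [0.4565, 0.1804, 0.2768]
tool_rot: [0.003, 0.549, 0.836, 0.003]
force: [-0.3, 0.4, -0.3]
gripper_width: 0.0217
grasp_force: 0.0
```

Request:
send_rows --series '[[[-0.02, 0, 0], 0], [[-0.05, 0, 0], 0], [[-0.09, 0, 0], 0], [[-0.13, 0, 0], 0], [[-0.16, 0, 0], 0], [[-0.16, 0, 0], 0]]' --hand 255

```text
t: 10.48
tool_pos: [0.5202, 0.0291, 0.2711]
tool_rot: [0.001, 0.55, 0.835, -0.0]
force: [0.0, 0.3, -0.0]
gripper_width: -0.0
grasp_force: 0.0
```

```bash
python3 - <<'E'
from h import *
sd=cam('side','s8.png');t=cam('top','t8.png');s=ctrl.read_state();p=s['tool_pos'];print(p,s['tool_rot'],s['force'],s['gripper_width'])
b=cv2.resize(sd['image'][160:300,260:360],None,fx=4.2,fy=4.2,interpolation=cv2.INTER_CUBIC)
a=cv2.resize(t['image'][150:290,250:340],None,fx=4.2,fy=4.2,interpolation=cv2.INTER_CUBIC)
a=cv2.resize(t['image'][160:290,270:445],None,fx=2.1,fy=2.1,interpolation=cv2.INTER_CUBIC)
a=np.vstack([a,np.zeros((588-a.shape[0],a.shape[1],3),np.uint8)])
cv2.imwrite('pics/p8.png',np.hstack([b,a])); print(b.shape,a.shape)
E
```

```text
[0.51858437 0.03231993 0.27099143] [-2.47918407e-04  5.49531934e-01  8.35472676e-01 -1.88986394e-05] [-1.84547359 -0.97078304  0.86915411] 0.0005317038321150155
(588, 420, 3) (588, 368, 3)
```

View pics/p8.png

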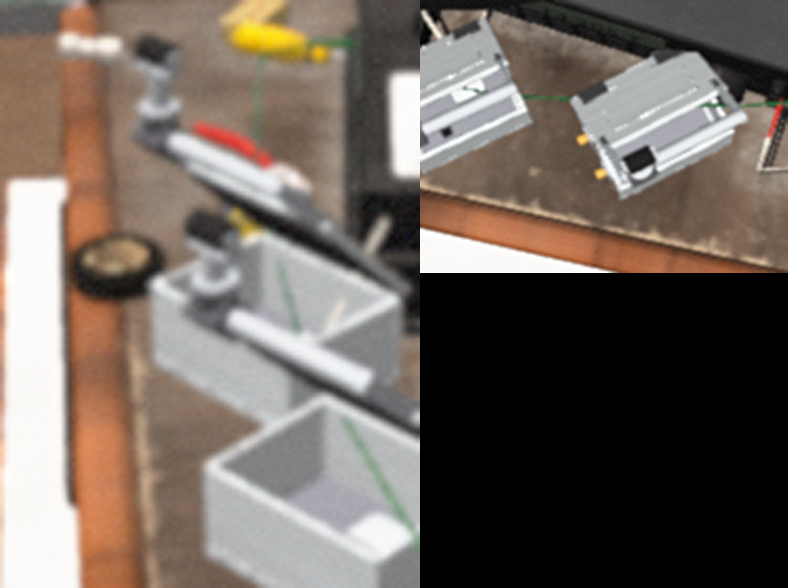

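Both lids stand open with their rollers upright. In the side view the left roller is at crop pixel (157,52) and the right one at (210,230). In the top view the right roller is at crop pixel (637,160).

```bash
cat >> h.py <<'E'
def tri(c1,p1,c2,p2):
    o1,d1=ray(c1,*p1);o2,d2=ray(c2,*p2); k=np.linalg.lstsq(np.stack([d1,-d2],1),o2-o1,rcond=None)[0]
    a=o1+k[0]*d1;b=o2+k[1]*d2; return (a+b)/2,np.linalg.norm(a-b)
def blob(im,u,v,r=9,th=60):
    u,v=int(round(u)),int(round(v)); g=im[v-r:v+r+1,u-r:u+r+1].max(2); n,l,st,ce=cv2.connectedComponentsWithStats((g<th).astype(np.uint8))
    i=1+np.argmin(np.linalg.norm(ce[1:]-r,axis=1)-0.1*np.sqrt(st[1:,4])); return (ce[i]+[u-r,v-r]).round(1),st[i,2:5]
E
python3 - <<'E'
from h import *
t=cam('top');s=cam('side')
R=(blob(t['image'],373.3,236.2),blob(s['image'],310,214.8)); print(R)
print('R',tri(t,R[0][0],s,R[1][0]),'by eye',tri(t,(373.3,236.2),s,(309.5,214.4)))
up=proj(t,(.4625,.4235,.205)); L=(blob(t['image'],*up,r=12),blob(s['image'],297.2,172.2)); print(up,L)
print('L',tri(t,L[0][0],s,L[1][0]))
E
```

```text
((array([374.2, 235.6]), array([ 15,  12, 100], dtype=int32)), (array([309. , 214.1]), array([ 9,  6, 35], dtype=int32)))
R (array([0.42650502, 0.23507327, 0.19929414]), np.float64(0.0014438452372835917)) by eye (array([0.42687392, 0.2363568 , 0.19769495]), np.float64(0.0006078782075914701))
(np.float64(259.9738109489773), np.float64(219.12748699597677)) ((array([259.3, 218.7]), array([14, 11, 93], dtype=int32)), (array([296. , 171.7]), array([ 7,  5, 20], dtype=int32)))
L (array([0.46213086, 0.42416858, 0.20783577]), np.float64(0.0010559651632216474))
```

Request:
send_rows --series '[[[0.02, 0, 0], 0], [[0.05, 0, 0], 0], [[0.085, 0, 0], 0], [[0.12, -0.001, 0], 0], [[0.155, -0.001, 0], 0], [[0.19, -0.002, 0], 0], [[0.21, -0.002, 0.005], 0], [[0.22, -0.002, 0.015], 0], [[0.22, -0.002, 0.023], 0], [[0.22, -0.002, 0.023], 0], [[0.22, -0.002, 0.023], 0], [[0.22, -0.002, 0.023], 0]]'

```text
t: 11.68
tool_pos: [0.4297, 0.2334, 0.2481]
tool_rot: [-0.0, 0.549, 0.836, -0.0]
force: [0.0, -0.4, -0.8]
gripper_width: 0.0003
grasp_force: 0.0
```

```bash
python3 - <<'E'
from h import *
f=[]
for i in range(4):
    s=ctrl.read_state(); f.append(s['force'])
sd=cam('side','s9.png');s2=ctrl.read_state()
print(s['tool_pos'],np.round(f+[s2['force']],2).tolist(),proj(sd,s['tool_pos']))
b=cv2.resize(sd['image'][160:260,260:360],None,fx=5,fy=5,interpolation=cv2.INTER_CUBIC)
cv2.imwrite('pics/p9.png',b)
E
```

```text
[0.42965063 0.23337795 0.24812781] [[0.04, -0.43, -0.77], [0.04, -0.43, -0.77], [0.04, -0.43, -0.77], [0.04, -0.43, -0.77], [-0.2, 0.02, 0.39]] (np.float64(310.6905929006982), np.float64(190.8385334692594))
```

View pics/p9.png

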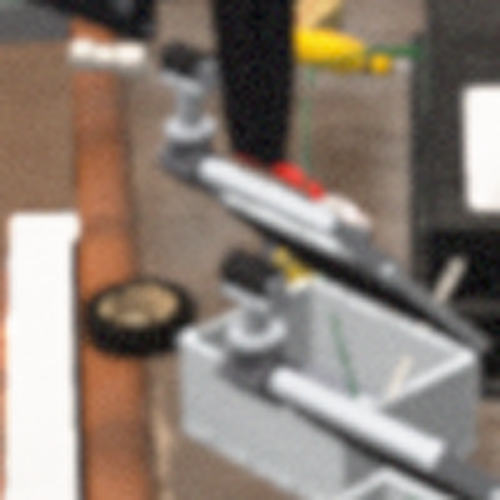

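The closed tip is at crop pixel (258,165), nearly straight above the right roller at (250,272). I'll shift 2 mm and go down.

Request:
send_rows --series '[[[0.0022, -0.0012, 0], 0], [[0.0022, -0.0012, 0.008], 0], [[0.0022, -0.0012, 0.016], 0], [[0.0022, -0.0012, 0.022], 0], [[0.0022, -0.0012, 0.027], 0], [[0.0022, -0.0012, 0.03], 0], [[0.0022, -0.0012, 0.032], 0], [[0.0022, -0.0012, 0.032], 0]]'

```text
t: 12.4
tool_pos: [0.427, 0.2357, 0.2157]
tool_rot: [-0.0, 0.549, 0.836, -0.0]
force: [-0.8, -0.6, -0.1]
gripper_width: 0.0006
grasp_force: 0.0
```

Request:
send_rows --series '[[[0, 0, 0.0005], 0], [[0, 0, 0.001], 0], [[0, 0, 0.0015], 0], [[0, 0, 0.002], 0], [[0, 0, 0.002], 0]]'

```text
t: 12.82
tool_pos: [0.4271, 0.2357, 0.2142]
tool_rot: [0.0, 0.549, 0.836, 0.0]
force: [0.3, -0.3, 0.1]
gripper_width: 0.0001
grasp_force: 0.0
```

Request:
send_rows --series '[[[0, 0, 0.0005], 0], [[0, 0, 0.001], 0], [[0, 0, 0.0015], 0], [[0, 0, 0.002], 0], [[0, 0, 0.002], 0]]'

```text
t: 13.23
tool_pos: [0.4271, 0.2357, 0.212]
tool_rot: [-0.0, 0.549, 0.836, -0.0]
force: [-0.3, -0.4, -0.2]
gripper_width: 0.0001
grasp_force: 0.0
```

Request:
send_rows --series '[[[0, 0, 0.0005], 0], [[0, 0, 0.001], 0], [[0, 0, 0.0015], 0], [[0, 0, 0.0015], 0]]'

```text
t: 13.57
tool_pos: [0.4271, 0.2357, 0.2105]
tool_rot: [-0.0, 0.549, 0.836, -0.0]
force: [-0.0, 0.1, -0.7]
gripper_width: 0.0006
grasp_force: 0.0
```

Request:
send_rows --series '[[[0, 0, 0.0005], 0], [[0, 0, 0.001], 0], [[0, 0, 0.0015], 0], [[0, 0, 0.0015], 0], [[0, 0, 0.0015], 0]]'

```text
t: 13.98
tool_pos: [0.4271, 0.2357, 0.2091]
tool_rot: [-0.0, 0.549, 0.836, 0.0]
force: [-0.2, 0.2, -0.2]
gripper_width: 0.0
grasp_force: 0.0
```

Request:
send_rows --series '[[[0, 0, 0.0005], 0], [[0, 0, 0.001], 0], [[0, 0, 0.0015], 0], [[0, 0, 0.0015], 0], [[0, 0, 0.0015], 0]]'

```text
t: 14.4
tool_pos: [0.4271, 0.2358, 0.2076]
tool_rot: [-0.0, 0.549, 0.836, 0.0]
force: [0.1, -0.1, 0.6]
gripper_width: 0.0004
grasp_force: 0.0
```

Request:
send_rows --series '[[[0, 0, 0.0005], 0], [[0, 0, 0.001], 0], [[0, 0, 0.0013], 0], [[0, 0, 0.0013], 0], [[0, 0, 0.0013], 0]]'

```text
t: 14.82
tool_pos: [0.4272, 0.2358, 0.2063]
tool_rot: [0.0, 0.549, 0.836, 0.0]
force: [0.1, 0.9, 0.3]
gripper_width: 0.0006
grasp_force: 0.0
```

Request:
send_rows --series '[[[0, 0, 0.0005], 0], [[0, 0, 0.001], 0], [[0, 0, 0.0013], 0], [[0, 0, 0.0013], 0], [[0, 0, 0.0013], 0]]'

```text
t: 15.23
tool_pos: [0.4271, 0.2358, 0.205]
tool_rot: [-0.0, 0.549, 0.836, 0.0]
force: [-0.3, -0.4, 0.4]
gripper_width: 0.0006
grasp_force: 0.0
```

Request:
send_rows --series '[[[0, 0, 0.0005], 0], [[0, 0, 0.001], 0], [[0, 0, 0.0013], 0], [[0, 0, 0.0013], 0], [[0, 0, 0.0013], 0]]'

```text
t: 15.65
tool_pos: [0.4271, 0.2357, 0.2037]
tool_rot: [-0.0, 0.549, 0.836, 0.0]
force: [0.5, 1.2, 0.3]
gripper_width: 0.0003
grasp_force: 0.0
```

Request:
send_rows --series '[[[0, 0, 0.0005], 0], [[0, 0, 0.001], 0], [[0, 0, 0.0013], 0], [[0, 0, 0.0013], 0], [[0, 0, 0.0013], 0]]'

```text
t: 16.07
tool_pos: [0.4272, 0.2358, 0.2025]
tool_rot: [0.0, 0.549, 0.836, 0.0]
force: [-0.3, -0.3, 0.7]
gripper_width: 0.0006
grasp_force: 0.7
```

Request:
send_rows --series '[[[0, 0, 0.0005], 0], [[0, 0, 0.001], 0], [[0, 0, 0.0013], 0], [[0, 0, 0.0013], 0], [[0, 0, 0.0013], 0]]'

```text
t: 16.48
tool_pos: [0.4272, 0.2358, 0.2012]
tool_rot: [0.0, 0.549, 0.836, 0.0]
force: [0.8, -0.2, 2.6]
gripper_width: 0.0008
grasp_force: 1.3
```

Request:
send_rows --series '[[[0, 0, 0.0003], 0], [[0, 0, 0.0006], 0], [[0, 0, 0.0006], 0], [[0, 0, 0.0006], 0]]'

```text
t: 16.82
tool_pos: [0.4271, 0.2358, 0.2005]
tool_rot: [-0.0, 0.549, 0.836, 0.0]
force: [-0.5, 0.1, 2.7]
gripper_width: 0.0004
grasp_force: 1.3
```

Request:
send_rows --series '[[[0, 0, 0.0004], 0], [[0, 0, 0.0008], 0], [[0, 0, 0.0008], 0], [[0, 0, 0.0008], 0]]'

```text
t: 17.15
tool_pos: [0.4271, 0.2357, 0.1997]
tool_rot: [-0.0, 0.549, 0.836, 0.0]
force: [-0.9, 0.8, 1.8]
gripper_width: 0.0002
grasp_force: 1.1
```

Request:
send_rows --series '[[[0, 0, 0.0004], 0], [[0, 0, 0.0008], 0], [[0, 0, 0.0012], 0], [[0, 0, 0.0012], 0]]'

```text
t: 17.48
tool_pos: [0.4271, 0.2358, 0.1984]
tool_rot: [-0.0, 0.549, 0.836, 0.0]
force: [-0.1, 0.3, 2.0]
gripper_width: 0.0005
grasp_force: 1.0
```

Request:
send_rows --series '[[[0, 0, 0.0004], 0], [[0, 0, 0.0008], 0], [[0, 0, 0.0012], 0], [[0, 0, 0.0015], 0], [[0, 0, 0.0018], 0], [[0, 0, 0.002], 0], [[0, 0, 0.002], 0], [[0, 0, 0.002], 0]]'

```text
t: 18.15
tool_pos: [0.4271, 0.2358, 0.1965]
tool_rot: [-0.0, 0.549, 0.836, 0.0]
force: [0.5, 0.0, 1.3]
gripper_width: 0.0002
grasp_force: 0.8
```

```bash
python3 - <<'E'
from h import *
t=cam('top');s=cam('side','s10.png')
a=cv2.imread('pics/s9.png'); 
# motion of the right bar: shift of patch between s9 and now
for n,(u,v,r) in {'Rbar':(332,243,12),'Lbar':(308,197,10)}.items():
    A=a[v-r:v+r,u-r:u+r].astype(np.float32).mean(2);B=s['image'][v-r:v+r,u-r:u+r].astype(np.float32).mean(2)
    print(n,cv2.phaseCorrelate(A,B,cv2.createHanningWindow((2*r,2*r),cv2.CV_32F)))
print(ctrl.read_state()['force'])
E
```

```text
Rbar ((-0.7687000786443807, 1.3763655172978488), 0.5902384668588638)
Lbar ((-2.6522730824528793, -0.9614149931800817), 0.24211926102638245)
[0.73681694 0.50616618 0.81078879]
```

The right bar moved down about 1.4 px while the force stayed around 2 N, so the right hinge is the slack one. Now I'll test the left.

Request:
send_rows --series '[[[0, 0, -0.01], 0], [[0, 0, -0.03], 0], [[0, 0, -0.05], 0], [[0.02, 0.014, -0.0535], 0.5], [[0.05, 0.034, -0.0535], 1], [[0.083, 0.056, -0.0535], 1], [[0.116, 0.078, -0.0535], 1], [[0.142, 0.096, -0.0535], 1], [[0.1585, 0.107, -0.0535], 1], [[0.1585, 0.107, -0.05], 1], [[0.1585, 0.107, -0.042], 1], [[0.1585, 0.107, -0.034], 1], [[0.1585, 0.107, -0.028], 1], [[0.1585, 0.107, -0.0255], 1], [[0.1585, 0.107, -0.0255], 1]]'

```text
t: 19.5
tool_pos: [0.4621, 0.4228, 0.2214]
tool_rot: [-0.0, 0.556, 0.831, -0.001]
force: [1.1, -0.5, 0.5]
gripper_width: 0.0006
grasp_force: 0.0
```

Request:
send_rows --series '[[[0, 0, 0.0005], 0], [[0, 0, 0.001], 0], [[0, 0, 0.0015], 0], [[0, 0, 0.0015], 0], [[0, 0, 0.0015], 0]]'

```text
t: 19.92
tool_pos: [0.4622, 0.4238, 0.2207]
tool_rot: [0.0, 0.556, 0.831, 0.0]
force: [-0.6, -0.0, -0.1]
gripper_width: 0.0006
grasp_force: 0.0
```

Request:
send_rows --series '[[[0, 0, 0.0005], 0], [[0, 0, 0.001], 0], [[0, 0, 0.0015], 0], [[0, 0, 0.0015], 0], [[0, 0, 0.0015], 0]]'

```text
t: 20.33
tool_pos: [0.4621, 0.4237, 0.219]
tool_rot: [-0.0, 0.556, 0.831, 0.0]
force: [0.0, -0.1, -0.1]
gripper_width: 0.0005
grasp_force: 0.0
```

Request:
send_rows --series '[[[0, 0, 0.0005], 0], [[0, 0, 0.001], 0], [[0, 0, 0.0015], 0], [[0, 0, 0.0015], 0], [[0, 0, 0.0015], 0]]'

```text
t: 20.75
tool_pos: [0.4621, 0.4238, 0.2175]
tool_rot: [-0.0, 0.556, 0.831, 0.0]
force: [-1.5, -0.7, 0.1]
gripper_width: 0.0005
grasp_force: 0.0
```

Request:
send_rows --series '[[[0, 0, 0.0005], 0], [[0, 0, 0.001], 0], [[0, 0, 0.0015], 0], [[0, 0, 0.0015], 0], [[0, 0, 0.0015], 0]]'

```text
t: 21.17
tool_pos: [0.4622, 0.4237, 0.216]
tool_rot: [-0.0, 0.556, 0.831, 0.0]
force: [0.2, 0.1, -0.6]
gripper_width: 0.0
grasp_force: 0.0
```

Request:
send_rows --series '[[[0, 0, 0.0005], 0], [[0, 0, 0.001], 0], [[0, 0, 0.0015], 0], [[0, 0, 0.0015], 0], [[0, 0, 0.0015], 0]]'

```text
t: 21.58
tool_pos: [0.4622, 0.4237, 0.2145]
tool_rot: [-0.0, 0.556, 0.831, -0.0]
force: [-0.1, 0.3, 0.7]
gripper_width: 0.0005
grasp_force: 0.0
```

Request:
send_rows --series '[[[0, 0, 0.0005], 0], [[0, 0, 0.001], 0], [[0, 0, 0.0014], 0], [[0, 0, 0.0014], 0], [[0, 0, 0.0014], 0]]'

```text
t: 22.0
tool_pos: [0.4622, 0.4238, 0.2131]
tool_rot: [-0.0, 0.556, 0.831, 0.0]
force: [-0.7, 0.9, 0.6]
gripper_width: 0.0001
grasp_force: 0.0
```

Request:
send_rows --series '[[[0, 0, 0.0005], 0], [[0, 0, 0.001], 0], [[0, 0, 0.0014], 0], [[0, 0, 0.0014], 0], [[0, 0, 0.0014], 0]]'

```text
t: 22.42
tool_pos: [0.4622, 0.4237, 0.2117]
tool_rot: [-0.0, 0.556, 0.831, 0.0]
force: [-0.9, -0.5, -0.2]
gripper_width: 0.0002
grasp_force: 0.0
```

Request:
send_rows --series '[[[0, 0, 0.0005], 0], [[0, 0, 0.001], 0], [[0, 0, 0.0014], 0], [[0, 0, 0.0014], 0], [[0, 0, 0.0014], 0]]'

```text
t: 22.83
tool_pos: [0.4622, 0.4237, 0.2103]
tool_rot: [-0.0, 0.556, 0.831, 0.0]
force: [-1.1, 0.5, 0.7]
gripper_width: 0.0006
grasp_force: 0.0
```

Request:
send_rows --series '[[[0, 0, 0.0005], 0], [[0, 0, 0.001], 0], [[0, 0, 0.0014], 0], [[0, 0, 0.0014], 0], [[0, 0, 0.0014], 0]]'

```text
t: 23.25
tool_pos: [0.4621, 0.4237, 0.2089]
tool_rot: [-0.0, 0.556, 0.831, 0.0]
force: [-0.4, -0.0, 0.3]
gripper_width: 0.0005
grasp_force: 0.0
```

Request:
send_rows --series '[[[0, 0, 0.0005], 0], [[0, 0, 0.001], 0], [[0, 0, 0.0014], 0], [[0, 0, 0.0014], 0], [[0, 0, 0.0014], 0]]'

```text
t: 23.67
tool_pos: [0.4622, 0.4237, 0.2075]
tool_rot: [-0.0, 0.556, 0.831, 0.0]
force: [-0.4, 0.2, 0.1]
gripper_width: 0.0005
grasp_force: 0.0
```

Request:
send_rows --series '[[[0, 0, 0.0005], 0], [[0, 0, 0.001], 0], [[0, 0, 0.0014], 0], [[0, 0, 0.0014], 0], [[0, 0, 0.0014], 0]]'

```text
t: 24.08
tool_pos: [0.4622, 0.4237, 0.2061]
tool_rot: [-0.0, 0.556, 0.831, 0.0]
force: [0.2, 0.2, 0.9]
gripper_width: -0.0
grasp_force: 0.0
```

Request:
send_rows --series '[[[0, 0, 0.0005], 0], [[0, 0, 0.001], 0], [[0, 0, 0.0013], 0], [[0, 0, 0.0013], 0], [[0, 0, 0.0013], 0]]'

```text
t: 24.5
tool_pos: [0.4623, 0.4238, 0.2051]
tool_rot: [0.0, 0.556, 0.831, 0.0]
force: [-0.9, 0.3, 4.2]
gripper_width: 0.0005
grasp_force: 1.7
```

Request:
send_rows --series '[[[0, 0, 0.0003], 0], [[0, 0, 0.0006], 0], [[0, 0, 0.0006], 0], [[0, 0, 0.0006], 0]]'

```text
t: 24.83
tool_pos: [0.4623, 0.4239, 0.2046]
tool_rot: [0.0, 0.556, 0.831, 0.0]
force: [0.5, -0.3, 6.7]
gripper_width: 0.0003
grasp_force: 2.8
```

Holding about 7 N for a good second.

Request:
send_rows --series '[[[0, 0, 0.0001], 0], [[0, 0, 0.0001], 0], [[0, 0, 0.0001], 0], [[0, 0, 0.0001], 0], [[0, 0, 0.0001], 0], [[0, 0, 0.0001], 0], [[0, 0, 0.0001], 0]]'

```text
t: 25.42
tool_pos: [0.4623, 0.4239, 0.2046]
tool_rot: [0.0, 0.556, 0.831, 0.0]
force: [0.1, -0.1, 5.8]
gripper_width: 0.0001
grasp_force: 3.0
```

Request:
send_rows --series '[[[0, 0, 0], 0], [[0, 0, 0], 0], [[0, 0, 0], 0], [[0, 0, 0], 0], [[0, 0, 0], 0], [[0, 0, 0], 0], [[0, 0, 0], 0], [[0, 0, 0], 0], [[0, 0, 0], 0], [[0, 0, 0], 0]]'

```text
t: 26.25
tool_pos: [0.4623, 0.4239, 0.2046]
tool_rot: [0.0, 0.556, 0.831, 0.0]
force: [-0.1, 0.1, 4.8]
gripper_width: 0.0004
grasp_force: 3.0
```

```bash
python3 - <<'E'
from h import *
f=[]
for i in range(10):
    cam('side'); s=ctrl.read_state(); f.append((round(s['force'][2],1),round(s['grasp_force'],1),round(s['tool_pos'][2],5)))
print(f,s['t'])
E
```

```text
[(np.float64(6.9), 3.0, np.float64(0.2046)), (np.float64(6.0), 3.0, np.float64(0.20456)), (np.float64(5.5), 3.0, np.float64(0.20455)), (np.float64(5.6), 3.0, np.float64(0.20456)), (np.float64(6.7), 3.0, np.float64(0.20454)), (np.float64(5.6), 3.0, np.float64(0.20455)), (np.float64(5.3), 3.0, np.float64(0.20458)), (np.float64(4.6), 3.0, np.float64(0.20458)), (np.float64(6.6), 3.0, np.float64(0.20457)), (np.float64(6.2), 3.0, np.float64(0.20457))] 26.75
```

The force is steady but averages 5.9 N, so I'll add 0.3 mm and hold.

Request:
send_rows --series '[[[0, 0, 0.00015], 0], [[0, 0, 0.0003], 0], [[0, 0, 0.0003], 0], [[0, 0, 0.0003], 0]]'

```text
t: 27.08
tool_pos: [0.4623, 0.4239, 0.2044]
tool_rot: [0.0, 0.556, 0.831, 0.001]
force: [-0.3, 0.2, 6.9]
gripper_width: 0.0003
grasp_force: 3.4
```

```bash
python3 - <<'E'
from h import *
f=[]
for i in range(28):
    cam('side'); s=ctrl.read_state(); f.append(s['force'][2])
print(np.mean(f),np.mean(f[:14]),np.mean(f[14:]),s['grasp_force'],s['tool_pos'],s['t'])
E
```

```text
6.670175263742373 6.626507258483293 6.713843269001451 3.3470107705215923 [0.46235919 0.42390919 0.20439961] 28.4833
```

The left lid held 6.7 N steadily for 1.4 s, so it is the sound one. Now I'll go over the right bar to push that lid shut.

Request:
send_rows --series '[[[0, 0, -0.003], 0], [[0, 0, -0.02], 0], [[0, 0, -0.04], 0], [[-0.01, -0.004, -0.05], 0], [[-0.035, -0.016, -0.05], -1], [[-0.07, -0.033, -0.05], -1], [[-0.105, -0.049, -0.05], -1], [[-0.14, -0.066, -0.05], -1], [[-0.175, -0.082, -0.05], -1], [[-0.205, -0.096, -0.05], -1], [[-0.222, -0.104, -0.05], -1], [[-0.222, -0.104, -0.04], -1], [[-0.222, -0.104, -0.015], -1], [[-0.222, -0.104, 0.01], -1], [[-0.222, -0.104, 0.027], -1], [[-0.222, -0.104, 0.033], -1], [[-0.222, -0.104, 0.033], -1], [[-0.222, -0.104, 0.033], -1]]'

```text
t: 29.98
tool_pos: [0.451, 0.1787, 0.1713]
tool_rot: [0.0, 0.549, 0.836, 0.0]
force: [-0.5, -0.7, -0.0]
gripper_width: 0.0004
grasp_force: 0.0
```

```bash
python3 - <<'E'
from h import *
s=ctrl.read_state();print(s['tool_pos'],s['force'],s['t'])
sd=cam('side','s11.png');t=cam('top')
p=proj(sd,(.451,.1786,.151));print(p)
for n,(u,v,r) in {'Lbar':(308,197,10)}.items():
    a=cv2.imread('pics/s8.png')
    A=a[v-r:v+r,u-r:u+r].astype(np.float32).mean(2);B=sd['image'][v-r:v+r,u-r:u+r].astype(np.float32).mean(2)
    print(n,cv2.phaseCorrelate(A,B,cv2.createHanningWindow((2*r,2*r),cv2.CV_32F)))
E
```

```text
[0.45096054 0.17868503 0.17126488] [-0.45664561 -0.71213351 -0.02459634] 29.9833
(np.float64(332.1981296252334), np.float64(247.48035555461652))
Lbar ((8.021270329397986, -5.118877203513058), 0.11125644147396088)
```

Request:
send_rows --series '[[[0, 0, 0.004], 0], [[0, 0, 0.0075], 0], [[0, 0, 0.011], 0], [[0, -0.0005, 0.014], 0], [[0, -0.0023, 0.017], 0], [[0, -0.005, 0.0205], 0], [[0, -0.0081, 0.0244], 0], [[0, -0.0107, 0.0283], 0], [[0, -0.0134, 0.0323], 0], [[0, -0.0158, 0.0363], 0], [[0, -0.0181, 0.0404], 0], [[0, -0.0202, 0.0446], 0], [[0, -0.0222, 0.0489], 0], [[0, -0.024, 0.0532], 0], [[0, -0.0257, 0.0576], 0], [[0, -0.0257, 0.0576], 0]]'

```text
t: 31.42
tool_pos: [0.4271, 0.1686, 0.1124]
tool_rot: [-0.0, 0.549, 0.836, -0.0]
force: [0.2, 0.2, -0.3]
gripper_width: 0.0003
grasp_force: 0.0
```

```bash
python3 - <<'E'
from h import *
f=[]
for i in range(4):
    sd=cam('side','s12.png'); s=ctrl.read_state(); f.append(s['force'])
print(np.mean(f,0).round(2),s['tool_pos'],s['t'])
E
```

```text
[-0.02 -0.06 -0.08] [0.42764847 0.16875831 0.11331474] 31.6167
```

```bash
python3 - <<'E'
from h import *
sd=cam('side','s13.png')
ims={n:cv2.imread(f'pics/{n}.png') for n in('s6','s8','s9','s11','s12','s13')}
x=np.array([.918,.396,0]);y=np.array([-.396,.918,0]);H=np.array([.544,.2186,.0615])
# brightness of the bar's bare right part (18..30 mm right of grip) at three lid angles
for phi in(5,.85,20,41.5,44):
    a=np.radians(phi);B=H-.135*np.cos(a)*x+np.array([0,0,.135*np.sin(a)])
    px=[proj(sd,B+y*k) for k in(-.018,-.022,-.026,-.03)]
    print(phi,np.round(px[1],1),{n:int(np.mean([im[int(round(v)),int(round(u))].mean() for u,v in px])) for n,im in ims.items()})
E
```

```text
5 [328.  293.3] {'s6': 235, 's8': 187, 's9': 182, 's11': 185, 's12': 187, 's13': 185}
0.85 [327.8 297.5] {'s6': 169, 's8': 184, 's9': 181, 's11': 183, 's12': 183, 's13': 184}
20 [330.9 276.7] {'s6': 245, 's8': 156, 's9': 154, 's11': 155, 's12': 242, 's13': 241}
41.5 [340.7 251.9] {'s6': 117, 's8': 90, 's9': 89, 's11': 234, 's12': 104, 's13': 105}
44 [342.2 249.1] {'s6': 124, 's8': 236, 's9': 233, 's11': 170, 's12': 130, 's13': 127}
```

The bar followed the tip to about 20°, so I'll continue to shut.

Request:
send_rows --series '[[[0, -0.0015, 0.0045], 0], [[0, -0.0029, 0.009], 0], [[0, -0.004, 0.0135], 0], [[0, -0.0052, 0.0181], 0], [[0, -0.006, 0.0227], 0], [[0, -0.0068, 0.0274], 0], [[0, -0.0073, 0.032], 0], [[0, -0.0078, 0.0368], 0], [[0, -0.008, 0.039], 0], [[0, -0.008, 0.041], 0], [[0, -0.008, 0.0425], 0], [[0, -0.008, 0.0425], 0], [[0, -0.008, 0.0425], 0]]'

```text
t: 32.75
tool_pos: [0.4202, 0.1655, 0.0707]
tool_rot: [0.0, 0.549, 0.836, 0.0]
force: [-0.2, 0.4, 0.6]
gripper_width: 0.0005
grasp_force: 0.0
```

Request:
send_rows --series '[[[0, 0, 0.0003], 0], [[0, 0, 0.0006], 0], [[0, 0, 0.001], 0], [[0, 0, 0.001], 0], [[0, 0, 0.001], 0]]'

```text
t: 33.17
tool_pos: [0.4202, 0.1655, 0.0701]
tool_rot: [0.0, 0.549, 0.836, 0.0]
force: [-0.4, -0.8, 6.0]
gripper_width: 0.0003
grasp_force: 2.7
```

Request:
send_rows --series '[[[0, 0, 0.0002], 0], [[0, 0, 0.0004], 0], [[0, 0, 0.0004], 0], [[0, 0, 0.0004], 0], [[0, 0, 0.0004], 0]]'

```text
t: 33.58
tool_pos: [0.4202, 0.1655, 0.0699]
tool_rot: [0.0, 0.549, 0.836, 0.0]
force: [-0.5, -0.3, 11.1]
gripper_width: 0.0007
grasp_force: 5.3
```

Request:
send_rows --series '[[[0, 0, -0.002], 0], [[0, 0, -0.01], 0], [[0, 0, -0.03], 0], [[0, 0, -0.06], 0], [[0, 0, -0.1], 0], [[0, 0, -0.14], 0], [[0, 0, -0.17], 0], [[0, 0, -0.18], 0], [[-0.03, 0, -0.18], 0], [[-0.07, 0, -0.18], 0], [[-0.11, 0, -0.18], 0], [[-0.15, 0, -0.18], 0], [[-0.17, 0, -0.18], 0], [[-0.17, 0, -0.18], 0], [[-0.17, 0, -0.18], 0]]'

```text
t: 34.83
tool_pos: [0.4876, 0.0087, 0.2495]
tool_rot: [-0.0, 0.549, 0.836, 0.0]
force: [-0.4, 0.3, -0.2]
gripper_width: 0.0006
grasp_force: 0.0
```

```bash
python3 - <<'E'
from h import *
sd=cam('side','s14.png');t=cam('top','t14.png');s=ctrl.read_state();print(s['t'],s['tool_pos'],s['force'])
im=sd['image']
x=np.array([.918,.396,0]);y=np.array([-.396,.918,0]);H=np.array([.544,.2186,.0615])
for phi in(-2,.85,3,5,8):
    a=np.radians(phi);B=H-.135*np.cos(a)*x+np.array([0,0,.135*np.sin(a)])
    print(phi,int(np.mean([im[int(round(v)),int(round(u))].mean() for u,v in(proj(sd,B+y*k) for k in(.01,0,-.01,-.02))])))
# left lid & bystander change vs s8/t8, t6
def d(a,b,u0,u1,v0,v1): return np.abs(a[v0:v1,u0:u1].astype(int)-b[v0:v1,u0:u1]).mean().round(1)
s8=cv2.imread('pics/s8.png');t1=cv2.imread('pics/top1.png');t8=cv2.imread('pics/t8.png')
print('L lid side',d(im,s8,290,340,165,225),'L top',d(t['image'],t8,250,325,160,250),'tape',d(t['image'],t1,195,235,218,255),'carton',d(t['image'],t1,450,485,220,258),'trafo',d(t['image'],t1,192,230,170,203))
r=(blob(t['image'],259.3,218.7,r=10),blob(im,296,171.7)); print('L roller',tri(t,r[0][0],sd,r[1][0]))
E
```

```text
34.9333 [0.48715297 0.01006465 0.24953422] [-0.57433621  0.43682974 -0.05539029]
-2 183
0.85 241
3 234
5 194
8 184
L lid side 7.1 L top 7.7 tape 3.1 carton 4.4 trafo 3.8
L roller (array([0.46210265, 0.4246293 , 0.19726887]), np.float64(0.0014889865879805875))
```

```bash
python3 -c "
from bench import ctrl
print(ctrl.hand_in())"
```

```text
the job is handed in; nothing more can be done
None
```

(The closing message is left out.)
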